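Set the glass cell in the light path of the varnish photometer

TASK

For the blank reading, stand the flat glass cell (the middle-sized of the three frosted-sided glass vessels, wider than it is thick) upright on the middle of the photometer's cell table, turned so that its two broad clear faces look at the lamp and at the detector and the light passes straight through them. Set it down rather than dropping it, leave it standing there, and do not disturb the tall square glass cell or the low glass trough.

Things in the scene. Friction and masses are not known exactly. Their poses are not given: they have to be found in the camera images.
- cell: the flat glass cell to move: empty, open-topped upright box 26 mm thick (x), 48 mm wide (y), 75 mm tall (z), 80-150 g, standing on the work surface. Its two broad faces (across x) are clear glass; its narrow sides (across y) and base are frosted white. Origin: centre of its underside, z up. Half a turn about z makes no difference. May be gripped near the top across the 48 or the 26 mm.
- cell_table (a point): centre of the top of the photometer's cell table: flat rimless aluminium square 80 x 80 mm, 30 mm above the work surface, fixed; a thin black line marks the light path. y: level light path, from the black detector housing (-y) to the white lamp housing (+y), z up. Housings: 90 mm wide, tops 82 mm above the table; 170 mm free between their snouts. Grey base 110 mm wide.
- tall_cell: bystander: tall square frosted-sided glass cell, 30 by 30 mm and 110 mm tall, 120 g, loose on the work surface. Origin at the centre of its underside, z up. To be left alone.
- trough: bystander: low frosted-sided glass trough, 40 mm (x) by 90 mm (y) and 40 mm tall, 150 g, loose on the work surface. Origin at the centre of its underside, z up. To be left alone.
Mind the look-alikes: they are no part of the job. What is shaped like the cell but black, green or turquoise is not meant.

How it is judged:
By the outcome, as a careful person would: the job done as asked, in the order asked, and still so for the second after the job is handed in, with the robot touching nothing.
It also fails if it takes over 35 s, if anything falls off the work surface, if the arm or the gripper's body presses on something with over 40 N, if the wrist force passes 120 N, or if a joint passes its speed limit or range.

ROBOT

A 6-joint arm with a two-finger parallel gripper is mounted at the origin on the work surface. World frame = base frame: x ahead of the robot, y to its left, z up, the work surface at z = 0. Lengths are in m, angles in rad, forces in N, time in s.
With the tool pointing down it reaches from about 0.3 to 0.85 m from the base axis. Payload 4.2 kg.
Tool frame: the origin (TCP) lies at the very end of the fingers, on their centre line; the grasp point (between the pads) lies 19 mm behind it; z points along the fingers, y is the line along which they close (so a half turn about z gives the same grasp; the last joint's range is limited). The gripper opens to 91 mm and grips with 3 to 60 N. Pads are 32 mm wide; open, the fingers measure 118 mm over their backs; the gripper's body (76 mm by 178 mm) begins 60 mm behind the grasp point.
Start: joints at [1.171, 0.32, 1.565, -0, 1.257, -0.02], TCP at [0.213, 0.534, 0.214] pointing down, gripper open.
Joint ranges: [-3.11, 3.11], [-0.84, 2.01], [0.21, 2.61], [-1.34, 4.49], [0.05, 2.63], [-2.56, 2.56]. Speed limits (rad/s): [2.57, 2.57, 3.14, 3.14, 3.14, 3.14].

INTERFACE

Orientations are given as a unit quaternion [w, x, y, z].
In Python, from workcell import telemetry, viewer, r gives the robot as it stands.
- The arm moves only by the tool drive_tool, never from a script. Its argument "motion" is a list of rows, each an object with "slide": the shift along the world's x, y, z in m, a list of three; "turn": the turn, a rotation vector about the world's x, y, z in degrees, a list of three. A call has 1 to 8 rows; each row is the pose to reach, as a shift and turn from the pose commanded when the call began; what a row does not reach only later rows make up. A row lasts 1/10 s, in which the tool goes at most 50 mm and 8.59 degrees, less where a joint would pass 70% of its speed; a pose out of reach is approached as far as the arm can. A call with a gripper value outside its range is refused whole. "gripper" is the opening in per cent of the stroke, from 0 (shut) to 100 (fully open), set as the call begins (left out, the last holds). The fingers move at their own pace and stop on an object; "force" is the grip in N (left out, the last holds). Time passes only in rows, so rows that repeat a pose let the fingers close. It gives the time, the measured TCP pose, the force, the opening and the grip force at its end, in the units of the state.
- telemetry.state(): the state, without advancing time (a new reading comes with each control period).
- viewer.capture(name): name is "scene" or "top" or "wrist"; returns (picture, depth): 420x560x3 uint8, blue, green, red; 420x560 float32, m along the optical axis (not along the pixel's ray), 0 where there is no reading.
- viewer.camera_info(name): a dict with "K" (3x3 intrinsics, pixels), "k1" (the pictures are not rectified: a ray, as slopes to the right and down, at radius r is drawn at 1 + k1 r^2 times it, then the intrinsics apply), "T" (4x4, takes a point from camera to world coordinates). Camera axes: x right, y up, looking along -z (the intrinsics and any distortion apply to the point x, -y, -z); pixel columns grow to the right and rows downward; lengths in m; the calibration is good to about 2 mm. A picture is of the moment at which its call begins: read the wrist's pose just before it. camera_info takes no time and is no camera call; for the wrist camera it gives the pose at the moment of the call.
- r.finish_job(): hands the job in; it is judged then, once.
The state is a dict: "clock": time; "joints": joint angles; "dq": joint speeds; "joint_torque": joint torques, N m; "ee_pos": TCP position; "tcp_rot": TCP orientation; "contact_force": force on the tool from outside, world axes, zero at the start; "moment": the same for the moment, N m; "grip_width": finger opening in m; "grip_force": force on a finger pad.
Only numpy, scipy, OpenCV 4.12 (cv2) and the standard library are available. Lean on these libraries where they do the work, as an engineer would, in place of code of your own. Each camera call takes 0.05 s, during which the arm holds its last target. There are 200 camera calls.

## Working session

There is one attempt and no reset: what is moved stays moved. The work goes in short steps, Python scripts to look and compute and a tool call to move; the robot and the scene stay as the last step left them, time stands still between calls to the robot, and variables do not carry over. Pictures are saved under pics/ and viewed, at most 10 in all, crops included, and the job is handed in when it is done.

Besides the shell and the picture viewer there is one more tool, called as name([rows], argument=value, ...), one row to a line, values as JSON. drive_tool: Moves the arm, as the interface text tells. Its arguments: {"type":"object","properties":{"motion":{"type":"array","items":{"type":"object","properties":{"slide":{"type":"array","items":{"type":"number"}},"turn":{"type":"array","items":{"type":"number"}}}}},"gripper":{"type":"number"},"force":{"type":"number"}},"required":["motion"]}

```bash
mkdir -p pics; cat > h.py <<'E'
import numpy as np, cv2
from workcell import telemetry, viewer, r
def grab(name):
    info=viewer.camera_info(name); img,d=viewer.capture(name); return img,d,info
def ray(info,u,v):
    K=np.array(info["K"]);k=info["k1"];T=np.array(info["T"])
    x=(u-K[0,2])/K[0,0];y=(v-K[1,2])/K[1,1];a,b=x,y
    for _ in range(30):
        s=1+k*(a*a+b*b);a,b=x/s,y/s
    return T[:3,3],T[:3,:3]@np.array([a,-b,-1.])
def onz(info,u,v,z):
    o,d=ray(info,u,v);return o+d*(z-o[2])/d[2]
def pt(info,u,v,dep):
    o,d=ray(info,u,v);return o+d*dep
E
python3 - <<'E'
from h import *
import pickle
for n in("scene","top"):
    g=grab(n);pickle.dump(g,open(n+".pkl","wb"));cv2.imwrite(f"pics/{n}0.png",g[0])
    print(n,g[2])
E
```

```text
scene {'K': array([[440.62313002,   0.        , 284.01276017],
       [  0.        , 440.62313002, 203.5732635 ],
       [  0.        ,   0.        ,   1.        ]]), 'k1': -0.13505256254663664, 'T': array([[ 8.43188675e-01, -3.12627669e-01,  4.37374896e-01,
         8.64729922e-01],
       [ 5.37617342e-01,  4.91336606e-01, -6.85241515e-01,
        -5.47836078e-01],
       [-6.72839544e-04,  8.12928213e-01,  5.82363518e-01,
         4.90221898e-01],
       [ 0.00000000e+00,  0.00000000e+00,  0.00000000e+00,
         1.00000000e+00]])}
top {'K': array([[544.90510012,   0.        , 280.46948437],
       [  0.        , 544.90510012, 202.88352077],
       [  0.        ,   0.        ,   1.        ]]), 'k1': -0.223371111720989, 'T': array([[ 0.00137806,  0.99754442, -0.07002308,  0.43527792],
       [-0.99999128,  0.00109856, -0.00402988, -0.00476446],
       [-0.00394306,  0.07002802,  0.99753723,  1.0146297 ],
       [ 0.        ,  0.        ,  0.        ,  1.        ]])}
```

View pics/scene0.png

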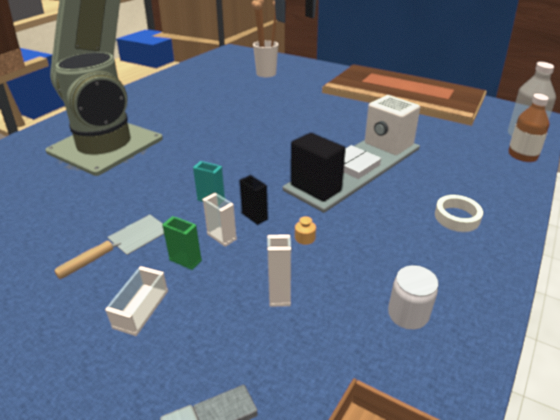

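View pics/top0.png

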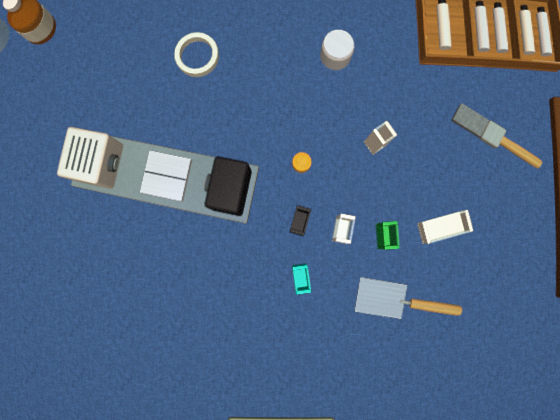

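The scene shows three frosted vessels: a low trough at scene (137,300)/top (446,227), a tall cell at scene (280,270)/top (380,137), and a mid-sized one at scene (220,219)/top (344,229). The mid-sized one fits the flat cell. The look-alikes are black at top (300,220), green (388,236) and turquoise (302,279). The table, with its black line, is at top (165,175), with the lamp on the left (+y).

```bash
python3 - <<'E'
from h import *
import pickle
t=pickle.load(open("top.pkl","rb"));s=pickle.load(open("scene.pkl","rb"))
a=cv2.resize(t[0][195:265,275:415],(560,280),interpolation=cv2.INTER_CUBIC)
b=cv2.resize(t[0][130:220,110:230],(372,280),interpolation=cv2.INTER_CUBIC)[:, :240*1]
c=cv2.resize(s[0][180:250,190:250],(240,280),interpolation=cv2.INTER_CUBIC)
b=cv2.resize(t[0][140:210,130:200],(280,280),interpolation=cv2.INTER_CUBIC)
e=cv2.resize(s[0][140:180,330:390],(420,280),interpolation=cv2.INTER_CUBIC)
o=np.zeros((560,800,3),np.uint8);o[:280,:560]=a;o[:280,560:]=c;o[280:,:280]=b;o[280:,300:720]=e
cv2.imwrite("pics/crop1.png",o)
def blob(g,box,mf):
    im=g[0];u0,v0,u1,v1=box
    hsv=cv2.cvtColor(im,cv2.COLOR_BGR2HSV);m=np.zeros(im.shape[:2],np.uint8)
    m[v0:v1,u0:u1]=mf(hsv[v0:v1,u0:u1]).astype(np.uint8)
    c=max(cv2.findContours(m,0,2)[0],key=cv2.contourArea);return m,c
m,c=blob(t,(325,205,362,250),lambda h:(h[...,1]<90)&(h[...,2]>60))
print("cell rect px",cv2.minAreaRect(c))
P=np.array([onz(t[2],u,v,0.075)[:2] for u,v in c[:,0]],np.float32);print("cell@75",cv2.minAreaRect(P))
d=t[1];print("depths",[(v,u,pt(t[2],u,v,d[v,u]).round(3)) for v,u in[(220,346),(229,344),(240,342),(232,336),(175,165),(165,165),(185,165),(155,85),(185,228)]])
m,c=blob(t,(138,145,195,205),lambda h:(h[...,1]<60)&(h[...,2]>140))
pts=np.argwhere(m>0)[:,::-1]
P=np.array([onz(t[2],u,v,0.03)[:2] for u,v in pts],np.float32);R=cv2.minAreaRect(P);print("table",R,cv2.boxPoints(R))
E
```

```text
cell rect px ((343.29730224609375, 228.21621704101562), (19.72787857055664, 29.920616149902344), 9.462322235107422)
cell@75 ((0.4574810862541199, -0.1096484586596489), (0.03426622226834297, 0.051727939397096634), 80.18975067138672)
depths [(220, 346, array([ 0.475, -0.123,  0.001])), (229, 344, array([ 0.458, -0.119,  0.004])), (240, 342, array([ 0.437, -0.108,  0.072])), (232, 336, array([ 0.451, -0.099,  0.058])), (175, 165, array([0.556, 0.213, 0.026])), (165, 165, array([0.574, 0.213, 0.028])), (185, 165, array([0.537, 0.211, 0.031])), (155, 85, array([0.582, 0.338, 0.109])), (185, 228, array([0.529, 0.087, 0.11 ]))]
table ((0.5571531653404236, 0.21070142090320587), (0.11135069280862808, 0.10631856322288513), 0.7531362175941467) [[0.50078386 0.2631243 ]
 [0.50218135 0.15681492]
 [0.61352247 0.15827855]
 [0.612125   0.26458794]]
```

View pics/crop1.png

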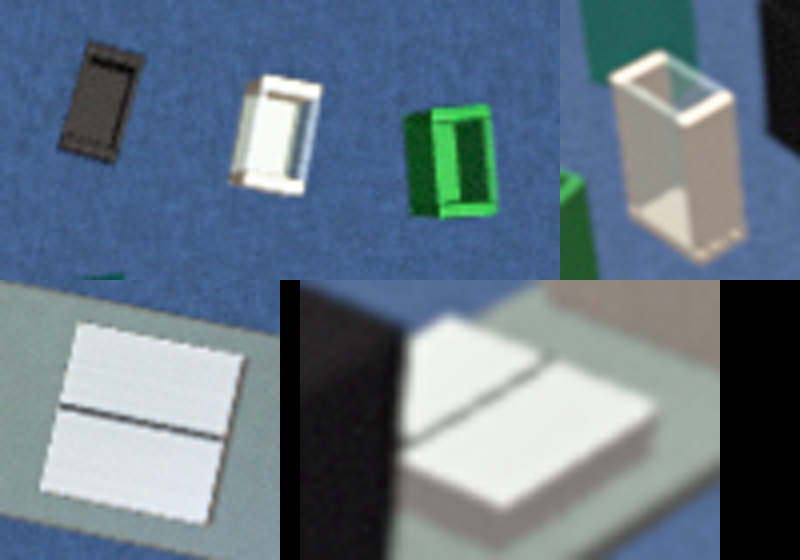

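The crop confirms it. The white vessel at top (344,229) has clear broad faces, frosted narrow sides and an open top, so it is the flat cell. I read the rim and table corners off the crop and convert them.

```bash
python3 - <<'E'
from h import *
import pickle
t=pickle.load(open("top.pkl","rb"));i=t[2]
C=lambda L,z:np.array([onz(i,u,v,z)[:2] for u,v in L])
def rep(n,P):
    e=[np.linalg.norm(P[k]-P[(k+1)%4]) for k in range(4)];print(n,P.mean(0).round(4),np.round(e,4),[round(np.degrees(np.arctan2(*(P[(k+1)%4]-P[k])[::-1])),1) for k in range(4)])
rep("cell",C([(341.25,213.75),(355.5,216),(350.5,243.75),(336.5,240.2)],.075))
rep("table",C([(149.5,150.5),(191,158.5),(182.5,201),(140,192.5)],.03))
L=C([(145,171.5),(186,179.5)],.03);print("line",L,np.degrees(np.arctan2(*(L[0]-L[1])[::-1])))
s=telemetry.state();print(s["ee_pos"],s["tcp_rot"],s["clock"],s["joints"])
E
```

```text
cell [ 0.4571 -0.1142] [0.0251 0.0488 0.0251 0.0465] [np.float64(-98.9), np.float64(169.4), np.float64(75.7), np.float64(-10.4)]
table [0.5546 0.2106] [0.08   0.0796 0.0816 0.0798] [np.float64(-101.2), np.float64(169.5), np.float64(78.9), np.float64(-11.6)]
line [[0.56227244 0.24970241]
 [0.54713547 0.17228965]] 78.93621630570885
[0.21301095 0.53360212 0.21319938] [-1.49728160e-04  1.88753400e-01  9.82024186e-01 -7.93432449e-04] 0.1 [ 1.17098966e+00  3.20246196e-01  1.56554290e+00 -3.97156070e-05
  1.25741799e+00 -2.00091233e-02]
```

drive_tool([
  {"slide": [0.018, -0.046, 0], "turn": [0, 0, -6]},
  {"slide": [0.035, -0.092, 0], "turn": [0, 0, -12]},
  {"slide": [0.052, -0.138, 0], "turn": [0, 0, -18]},
  {"slide": [0.07, -0.184, 0], "turn": [0, 0, -24]},
  {"slide": [0.087, -0.23, 0], "turn": [0, 0, -30]},
  {"slide": [0.104, -0.276, 0], "turn": [0, 0, -36]},
  {"slide": [0.12, -0.322, 0], "turn": [0, 0, -42]},
  {"slide": [0.137, -0.368, 0], "turn": [0, 0, -48]},
], gripper=100)

```text
clock: 0.9
ee_pos: [0.3501, 0.1641, 0.2139]
tcp_rot: [0.0, 0.573, 0.819, 0.0]
contact_force: [0.8, 0.5, -0.1]
grip_width: 0.0911
grip_force: 0.0
```

drive_tool([
  {"slide": [0.018, -0.046, 0], "turn": [0, 0, -5]},
  {"slide": [0.036, -0.092, 0], "turn": [0, 0, -10]},
  {"slide": [0.053, -0.138, 0], "turn": [0, 0, -15]},
  {"slide": [0.071, -0.184, 0], "turn": [0, 0, -20]},
  {"slide": [0.089, -0.23, 0], "turn": [0, 0, -25.5]},
  {"slide": [0.107, -0.278, 0], "turn": [0, 0, -30.5]},
  {"slide": [0.107, -0.278, 0], "turn": [0, 0, -30.5]},
  {"slide": [0.107, -0.278, 0], "turn": [0, 0, -30.5]},
])

```text
clock: 1.7
ee_pos: [0.4568, -0.1127, 0.2133]
tcp_rot: [-0.001, 0.768, 0.64, -0.0]
contact_force: [-0.9, 0.4, 0.8]
grip_width: 0.0911
grip_force: 0.0
```

```bash
python3 - <<'E'
from h import *
import pickle
s=telemetry.state();print(s["ee_pos"],s["tcp_rot"],s["clock"])
g=grab("wrist");pickle.dump(g,open("w1.pkl","wb"));cv2.imwrite("pics/w1.png",g[0]);print(g[2]["T"].round(3))
E
```

```text
[ 0.45682925 -0.11265253  0.21330223] [-8.65205782e-04  7.68177255e-01  6.40236547e-01 -3.46376505e-04] 1.7
[[ 0.984  0.174  0.049  0.471]
 [-0.18   0.951  0.251 -0.041]
 [-0.003 -0.255  0.967  0.383]
 [ 0.     0.     0.     1.   ]]
```

View pics/w1.png

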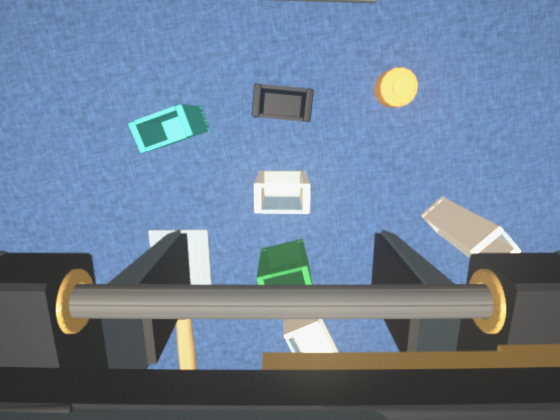

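The wrist view shows the white cell at (282,193) between the black (283,103) and green (285,265) look-alikes, lined up with the fingers. I measure its lower rim edge at z = 75 mm.

```bash
python3 - <<'E'
from h import *
import pickle
g=pickle.load(open("w1.pkl","rb"));i=g[2]
h=cv2.cvtColor(g[0],cv2.COLOR_BGR2HSV);m=np.zeros(h.shape[:2],np.uint8)
m[160:225,240:325]=((h[...,1]<95)&(h[...,2]>90))[160:225,240:325]
m=cv2.morphologyEx(m,cv2.MORPH_CLOSE,np.ones((3,3)))
for v in range(166,220,3):
    x=np.flatnonzero(m[v]); print(v,(x.min(),x.max()) if len(x) else None,end=" ")
col=[(u,np.flatnonzero(m[:,u]).max()) for u in range(256,309)]
u,v=np.array(col).T; a,b=np.polyfit(u,v,1);print("\nedge",a,b)
P=np.array([onz(i,q,a*q+b+.5,.075)[:2] for q in(254,310)]);d=P[1]-P[0];n=np.array([-d[1],d[0]])/np.linalg.norm(d)
print(P,np.linalg.norm(d),np.degrees(np.arctan2(d[1],d[0])),P.mean(0)+.013*n)
cv2.imwrite("pics/w1c.png",cv2.resize(g[0][155:230,232:332],(800,600),interpolation=cv2.INTER_CUBIC))
E
```

```text
166 (np.int64(256), np.int64(320)) 169 (np.int64(249), np.int64(321)) 172 (np.int64(249), np.int64(321)) 175 (np.int64(244), np.int64(324)) 178 (np.int64(243), np.int64(324)) 181 (np.int64(244), np.int64(324)) 184 (np.int64(244), np.int64(324)) 187 (np.int64(245), np.int64(324)) 190 (np.int64(241), np.int64(323)) 193 (np.int64(243), np.int64(324)) 196 (np.int64(241), np.int64(324)) 199 (np.int64(241), np.int64(323)) 202 (np.int64(241), np.int64(324)) 205 (np.int64(241), np.int64(324)) 208 (np.int64(241), np.int64(324)) 211 (np.int64(242), np.int64(318)) 214 (np.int64(252), np.int64(322)) 217 (np.int64(248), np.int64(317)) 
edge 0.014836316723108428 219.57087566521542
[[ 0.43033517 -0.12822816]
 [ 0.47821942 -0.13772672]] 0.04881725376941837 -11.219826366899644 [ 0.45680675 -0.1202259 ]
```

View pics/w1c.png

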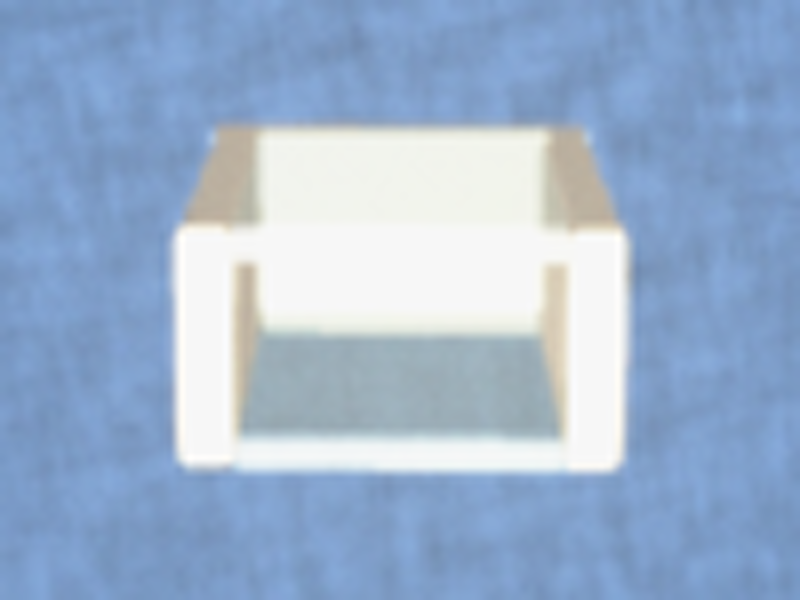

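The enlarged crop shows the rim corners at full-frame (254,183.3), (310.5,183.6), (310.1,213.5) and (254.3,213.4).

```bash
python3 - <<'E'
from h import *
import pickle
i=pickle.load(open("w1.pkl","rb"))[2]
P=np.array([onz(i,u,v,.075)[:2] for u,v in[(254,183.3),(310.5,183.6),(310.1,213.5),(254.3,213.4)]])
for k in range(4):
    d=P[(k+1)%4]-P[k];print(np.linalg.norm(d).round(4),np.degrees(np.arctan2(d[1],d[0])).round(1))
s=telemetry.state();q=s["tcp_rot"];print(P.mean(0),s["ee_pos"],"tool y",np.degrees(2*np.arctan2(q[2],q[1]))-90)
E
```

```text
0.0478 -10.7
0.0262 -100.0
0.0483 169.6
0.0264 79.1
[ 0.45856955 -0.11046637] [ 0.4564827  -0.11159566  0.21341703] tool y -10.279261090462214
```

drive_tool([
  {"slide": [0.001, 0, -0.045], "turn": [0, 0, -0.1]},
  {"slide": [0.001, 0, -0.09], "turn": [0, 0, -0.1]},
  {"slide": [0.001, 0, -0.125], "turn": [0, 0, -0.1]},
  {"slide": [0.001, 0, -0.15], "turn": [0, 0, -0.1]},
  {"slide": [0.001, 0, -0.165], "turn": [0, 0, -0.1]},
  {"slide": [0.001, 0, -0.173], "turn": [0, 0, -0.1]},
  {"slide": [0.001, 0, -0.173], "turn": [0, 0, -0.1]},
  {"slide": [0.001, 0, -0.173], "turn": [0, 0, -0.1]},
])

```text
clock: 2.55
ee_pos: [0.4586, -0.1114, 0.0417]
tcp_rot: [0.001, 0.768, 0.641, 0.0]
contact_force: [-0.0, -1.2, 0.4]
grip_width: 0.0911
grip_force: 0.0
```

drive_tool([
  {"slide": [0, 0, 0]},
  {"slide": [0, 0, 0]},
  {"slide": [0, 0, 0]},
  {"slide": [0, 0, 0]},
  {"slide": [0, 0, 0]},
  {"slide": [0, 0, 0]},
  {"slide": [0, 0, 0]},
  {"slide": [0, 0, 0]},
], gripper=40, force=15)

```text
invalid input at $.motion[0]: expected keys slide, turn
```

drive_tool([
  {"slide": [0, 0, 0], "turn": [0, 0, 0]},
  {"slide": [0, 0, 0], "turn": [0, 0, 0]},
  {"slide": [0, 0, 0], "turn": [0, 0, 0]},
  {"slide": [0, 0, 0], "turn": [0, 0, 0]},
  {"slide": [0, 0, 0], "turn": [0, 0, 0]},
  {"slide": [0, 0, 0], "turn": [0, 0, 0]},
  {"slide": [0, 0, 0], "turn": [0, 0, 0]},
  {"slide": [0, 0, 0], "turn": [0, 0, 0]},
], gripper=40, force=15)

```text
clock: 3.35
ee_pos: [0.4581, -0.112, 0.041]
tcp_rot: [-0.0, 0.768, 0.64, -0.0]
contact_force: [-0.1, -1.2, 1.5]
grip_width: 0.0479
grip_force: 15.0
```

drive_tool([
  {"slide": [0, 0, 0.01], "turn": [0, 0, 0]},
  {"slide": [0, 0, 0.03], "turn": [0, 0, 0]},
  {"slide": [0, 0, 0.065], "turn": [0, 0, 0]},
  {"slide": [0, 0, 0.1], "turn": [0, 0, 0]},
  {"slide": [0, 0, 0.13], "turn": [0, 0, 0]},
  {"slide": [0, 0, 0.15], "turn": [0, 0, 0]},
  {"slide": [0, 0, 0.15], "turn": [0, 0, 0]},
])

```text
clock: 4.05
ee_pos: [0.46, -0.1124, 0.1942]
tcp_rot: [0.003, 0.768, 0.64, 0.002]
contact_force: [-0.0, -0.8, -2.5]
grip_width: 0.048
grip_force: 15.0
```

drive_tool([
  {"slide": [0.008, 0.025, 0], "turn": [0, 0, -0.6]},
  {"slide": [0.02, 0.068, 0], "turn": [0, 0, -0.6]},
  {"slide": [0.034, 0.112, 0], "turn": [0, 0, -0.6]},
  {"slide": [0.047, 0.156, 0], "turn": [0, 0, -0.6]},
  {"slide": [0.06, 0.2, 0], "turn": [0, 0, -0.6]},
  {"slide": [0.073, 0.244, 0], "turn": [0, 0, -0.6]},
  {"slide": [0.085, 0.284, 0], "turn": [0, 0, -0.6]},
  {"slide": [0.093, 0.31, 0], "turn": [0, 0, -0.6]},
])

```text
clock: 4.85
ee_pos: [0.5508, 0.2008, 0.1891]
tcp_rot: [-0.001, 0.771, 0.637, -0.001]
contact_force: [-0.2, 0.1, -1.6]
grip_width: 0.048
grip_force: 15.0
```

drive_tool([
  {"slide": [0.004, 0.012, 0], "turn": [0, 0, 0]},
  {"slide": [0.004, 0.012, 0], "turn": [0, 0, 0]},
  {"slide": [0.004, 0.012, 0], "turn": [0, 0, 0]},
  {"slide": [0.004, 0.012, 0], "turn": [0, 0, 0]},
])

```text
clock: 5.25
ee_pos: [0.5547, 0.2084, 0.1908]
tcp_rot: [0.0, 0.772, 0.636, -0.001]
contact_force: [0.6, -0.1, -0.1]
grip_width: 0.048
grip_force: 15.0
```

```bash
python3 - <<'E'
from h import *
import pickle
s=telemetry.state();q=s["tcp_rot"];print(s["ee_pos"],np.degrees(2*np.arctan2(q[2],q[1]))-90,s["clock"],s["grip_width"])
g=grab("wrist");pickle.dump(g,open("w2.pkl","wb"));cv2.imwrite("pics/w2.png",cv2.resize(g[0],(784,588),interpolation=cv2.INTER_CUBIC))
E
```

```text
[0.55466436 0.20842948 0.19080178] -11.044401302162285 5.25 0.048015126728399624
```

View pics/w2.png

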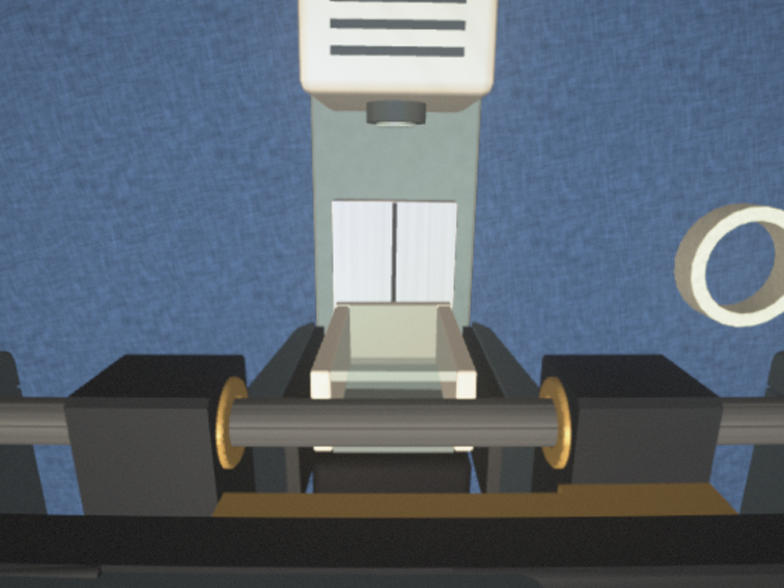

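Held level and square, the cell's rim shows at (312–475, 370–450), and the table's line at (395,203)–(394,302) with far corners (332,201) and (456,202). I compare the two in the same camera.

```bash
python3 - <<'E'
from h import *
import pickle
i=pickle.load(open("w2.pkl","rb"))[2]
f=lambda L,z:np.array([onz(i,u/1.4,v/1.4,z)[:2] for u,v in L])
A=lambda a,b:np.degrees(np.arctan2(*(b-a)[::-1])).round(1)
R=f([(312,370),(475,372),(474,450),(313,450)],.225);print("rim",R.mean(0),[np.linalg.norm(R[k]-R[k-1]).round(4) for k in range(4)],A(R[0],R[1]),A(R[3],R[2]))
T=f([(332,201),(456,202),(395,203),(394,302)],.03);print("tab far edge",np.linalg.norm(T[1]-T[0]),A(T[0],T[1]),"line",A(T[3],T[2]))
n=np.array([np.cos(np.radians(-101.1)),np.sin(np.radians(-101.1))]);print("tab centre",T[:2].mean(0)+.04*n, T[2]+.04*n)
E
```

```text
rim [0.55572938 0.21061986] [np.float64(0.0255), np.float64(0.0461), np.float64(0.0249), np.float64(0.0476)] -11.8 -11.0
tab far edge 0.07838350584344343 -11.5 line 78.4
tab centre [0.55672106 0.21486453] [0.55715583 0.21379694]
```

drive_tool([
  {"slide": [0.001, 0.002, -0.02], "turn": [0, 0, 0]},
  {"slide": [0.001, 0.002, -0.05], "turn": [0, 0, 0]},
  {"slide": [0.001, 0.002, -0.08], "turn": [0, 0, 0]},
  {"slide": [0.001, 0.002, -0.1], "turn": [0, 0, 0]},
  {"slide": [0.001, 0.002, -0.11], "turn": [0, 0, 0]},
  {"slide": [0.001, 0.002, -0.114], "turn": [0, 0, 0]},
  {"slide": [0.001, 0.002, -0.114], "turn": [0, 0, 0]},
  {"slide": [0.001, 0.002, -0.114], "turn": [0, 0, 0]},
])

```text
clock: 6.1
ee_pos: [0.557, 0.2122, 0.0782]
tcp_rot: [0.0, 0.771, 0.636, 0.001]
contact_force: [0.5, 0.7, -0.9]
grip_width: 0.0479
grip_force: 15.0
```

```bash
python3 - <<'E'
from h import *
s=telemetry.state();print(s["ee_pos"],s["contact_force"])
g=grab("scene");cv2.imwrite("pics/s2.png",cv2.resize(g[0][80:220,270:440],(728,600),interpolation=cv2.INTER_CUBIC))
E
```

```text
[0.55704279 0.21215344 0.07821256] [ 0.47071148  0.69984002 -0.88588382]
```

View pics/s2.png

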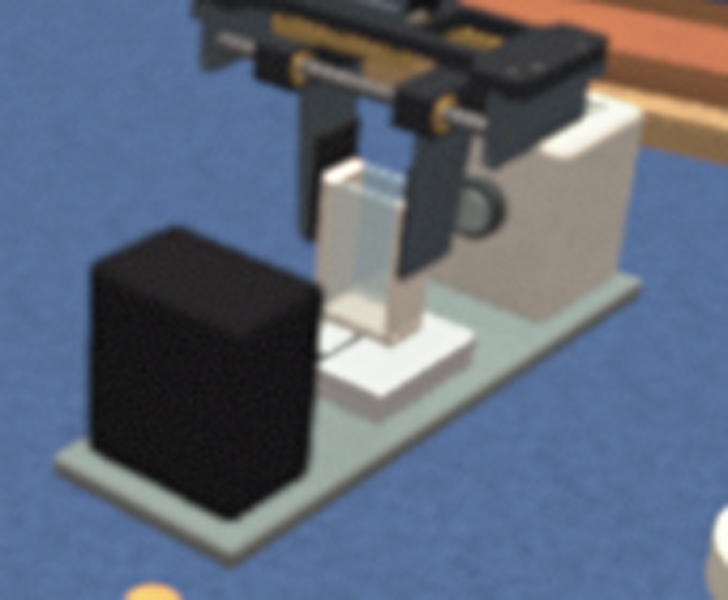

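The cell hangs just above the table between the housings, with its clear faces along the light path. I creep down to contact.

drive_tool([
  {"slide": [0, 0, -0.001], "turn": [0, 0, 0]},
  {"slide": [0, 0, -0.002], "turn": [0, 0, 0]},
  {"slide": [0, 0, -0.003], "turn": [0, 0, 0]},
  {"slide": [0, 0, -0.004], "turn": [0, 0, 0]},
  {"slide": [0, 0, -0.005], "turn": [0, 0, 0]},
  {"slide": [0, 0, -0.005], "turn": [0, 0, 0]},
])

```text
clock: 6.75
ee_pos: [0.5561, 0.212, 0.0718]
tcp_rot: [-0.0, 0.771, 0.636, -0.0]
contact_force: [-0.1, 0.7, -1.7]
grip_width: 0.0479
grip_force: 15.0
```

drive_tool([
  {"slide": [0, 0, -0.0005], "turn": [0, 0, 0]},
  {"slide": [0, 0, -0.001], "turn": [0, 0, 0]},
  {"slide": [0, 0, -0.001], "turn": [0, 0, 0]},
])

```text
clock: 7.05
ee_pos: [0.5562, 0.2121, 0.071]
tcp_rot: [0.0, 0.771, 0.636, 0.0]
contact_force: [0.5, 0.3, -1.1]
grip_width: 0.0479
grip_force: 15.0
```

drive_tool([
  {"slide": [0, 0, -0.0005], "turn": [0, 0, 0]},
  {"slide": [0, 0, -0.001], "turn": [0, 0, 0]},
  {"slide": [0, 0, -0.001], "turn": [0, 0, 0]},
  {"slide": [0, 0, -0.001], "turn": [0, 0, 0]},
])

```text
clock: 7.45
ee_pos: [0.5562, 0.2121, 0.071]
tcp_rot: [0.0, 0.771, 0.636, 0.0]
contact_force: [-2.1, 0.5, 5.0]
grip_width: 0.0479
grip_force: 15.0
```

Contact is at 5 N. Release and back off straight up.

drive_tool([
  {"slide": [0, 0, 0], "turn": [0, 0, 0]},
  {"slide": [0, 0, 0], "turn": [0, 0, 0]},
  {"slide": [0, 0, 0], "turn": [0, 0, 0]},
  {"slide": [0, 0, 0], "turn": [0, 0, 0]},
  {"slide": [0, 0, 0], "turn": [0, 0, 0]},
  {"slide": [0, 0, 0], "turn": [0, 0, 0]},
], gripper=95)

```text
clock: 8.05
ee_pos: [0.5562, 0.2121, 0.0699]
tcp_rot: [0.0, 0.771, 0.636, -0.0]
contact_force: [-0.3, -0.6, -0.3]
grip_width: 0.0865
grip_force: 0.0
```

drive_tool([
  {"slide": [0, 0, 0.02], "turn": [0, 0, 0]},
  {"slide": [0, 0, 0.06], "turn": [0, 0, 0]},
  {"slide": [0, 0, 0.1], "turn": [0, 0, 0]},
  {"slide": [0, 0, 0.14], "turn": [0, 0, 0]},
  {"slide": [0, 0, 0.17], "turn": [0, 0, 0]},
  {"slide": [-0.01, -0.045, 0.17], "turn": [0, 0, 0]},
  {"slide": [-0.02, -0.06, 0.17], "turn": [0, 0, 0]},
  {"slide": [-0.02, -0.06, 0.17], "turn": [0, 0, 0]},
])

```text
clock: 8.85
ee_pos: [0.5351, 0.1503, 0.2405]
tcp_rot: [0.0, 0.772, 0.636, -0.0]
contact_force: [-0.3, -0.7, -0.3]
grip_width: 0.0866
grip_force: 0.0
```

```bash
python3 - <<'E'
from h import *
import pickle
s=telemetry.state();print(s["ee_pos"],s["clock"])
g=grab("wrist");pickle.dump(g,open("w3.pkl","wb"));cv2.imwrite("pics/w3.png",cv2.resize(g[0][80:290,180:380],(571,600),interpolation=cv2.INTER_CUBIC))
E
```

```text
[0.5351485  0.15030427 0.24053089] 8.85
```

View pics/w3.png

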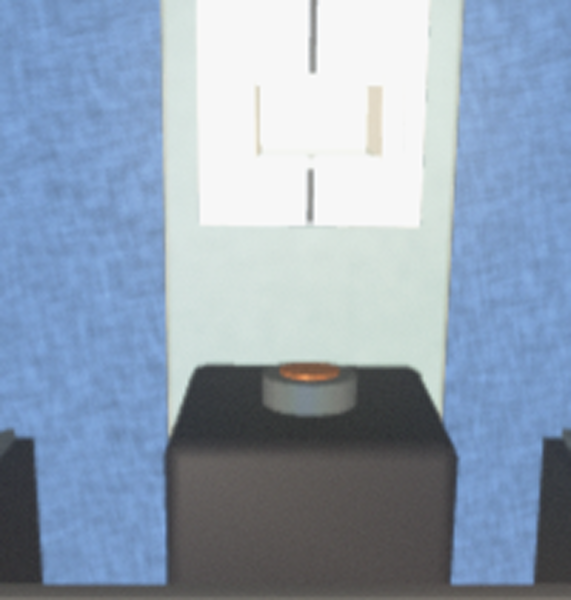

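The wrist picture is bright: the cell stands on the line around (315,120) in the crop, but its rim washes out against the table. I stretch the contrast and add the fixed-camera views.

```bash
python3 - <<'E'
from h import *
import pickle
w=pickle.load(open("w3.pkl","rb"))
st=lambda a,lo:np.clip((a.astype(float)-lo)*255/(255-lo),0,255).astype(np.uint8)
a=cv2.resize(st(w[0][60:165,230:350],170),(400,350),interpolation=cv2.INTER_CUBIC)
t=grab("top");s=grab("scene")
pickle.dump((t,s),open("ts3.pkl","wb"))
b=cv2.resize(st(t[0][140:210,125:205],100),(400,350),interpolation=cv2.INTER_CUBIC)
c=cv2.resize(s[0][110:180,310:390],(286,250),interpolation=cv2.INTER_CUBIC)
o=np.zeros((600,800,3),np.uint8);o[:350,:400]=a;o[:350,400:]=b;o[350:,:286]=c
d=cv2.resize(s[0],(333,250));o[350:,300:633]=d
cv2.imwrite("pics/f3.png",o)
E
```

```text
(no output)
```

View pics/f3.png

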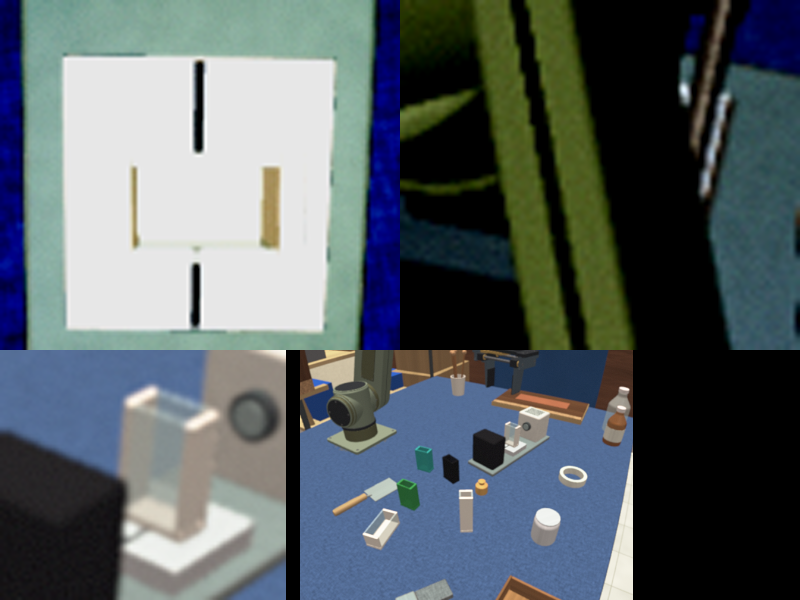

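The fixed view shows the cell upright, tall cell and trough where they were. The stretched wrist view shows table corners (63,58), (335,60), (324,331), (67,328), inner walls at x 131–138 and 262–281 over rows 167–248, and the line hidden between rows 152 and 264. I turn these into offsets.

```bash
python3 - <<'E'
from h import *
import pickle
w=pickle.load(open("w3.pkl","rb"));i=w[2];print("cam",i["T"][:3,3].round(3))
c=lambda u,v,z:onz(i,u/400*120+230-.35,v/350*105+60-.35,z)[:2]
T=np.array([c(*p,.03) for p in[(63,58),(335,60),(324,331),(67,328)]]);C=T.mean(0)
ex=(T[1]-T[0]+T[2]-T[3]);ex/=np.linalg.norm(ex);ey=np.array([-ex[1],ex[0]])
print("table",C,[np.linalg.norm(T[k]-T[k-1]).round(4) for k in range(4)],np.degrees(np.arctan2(ex[1],ex[0])))
loc=lambda u,v,z:(np.array([ex,ey])@(c(u,v,z)-C)*1000).round(1)
for n,z,P in[("line gap",.105,[(199,152),(195,264)]),("line gap",.03,[(199,152),(195,264)]),("line",.03,[(199,60),(195,326)]),("rim-in",.105,[(131,167),(131,248),(281,248),(281,167)]),("base-in",.034,[(138,167),(138,248),(262,248),(262,167)])]:
    print(n,z,[loc(*p,z) for p in P])
d=w[1]
for v in range(104,142,2):print(v,[int(d[v,u]*1000) for u in range(264,322,3)])
E
```

```text
cam [0.55  0.222 0.41 ]
table [0.5563718  0.21506877] [np.float64(0.079), np.float64(0.0797), np.float64(0.0794), np.float64(0.0793)] -11.60055168957641
line gap 0.105 [array([-1.3, 11.6]), array([ -1.9, -14.8])]
line gap 0.03 [array([ 0.3, 13.2]), array([ -0.4, -19.7])]
line 0.03 [array([-0. , 39.3]), array([ -0.1, -38.5])]
rim-in 0.105 [array([-17.5,   8. ]), array([-17.5, -11.1]), array([ 19. , -10.8]), array([18.4,  8.3])]
base-in 0.034 [array([-17.7,   8.7]), array([-17.7, -14.9]), array([ 19.6, -14.5]), array([18.9,  9. ])]
104 [366, 366, 366, 366, 366, 365, 366, 366, 366, 366, 366, 367, 366, 0, 365, 366, 366, 366, 365, 364]
106 [293, 295, 294, 294, 294, 294, 295, 293, 294, 295, 292, 294, 292, 293, 294, 295, 295, 295, 295, 295]
108 [294, 296, 294, 294, 296, 294, 294, 295, 295, 294, 295, 294, 294, 294, 295, 295, 295, 294, 295, 295]
110 [296, 294, 326, 348, 350, 351, 350, 351, 351, 352, 352, 352, 352, 354, 353, 345, 312, 295, 295, 295]
112 [295, 296, 325, 361, 363, 363, 362, 362, 361, 361, 360, 362, 361, 363, 362, 344, 312, 295, 296, 297]
114 [297, 297, 327, 361, 363, 363, 362, 3
[... 724 characters left out ...]
 365, 365, 367, 366, 366, 366, 365, 364, 366, 344, 312, 299, 300, 372]
130 [299, 299, 326, 368, 367, 365, 367, 365, 366, 366, 366, 365, 367, 368, 367, 346, 311, 299, 298, 372]
132 [299, 299, 326, 346, 346, 346, 347, 346, 345, 345, 345, 346, 347, 345, 345, 346, 313, 298, 301, 372]
134 [301, 299, 314, 312, 312, 312, 314, 313, 312, 312, 313, 312, 314, 311, 311, 313, 313, 299, 300, 373]
136 [301, 300, 300, 301, 300, 299, 300, 299, 301, 300, 300, 300, 299, 300, 301, 299, 301, 300, 300, 374]
138 [300, 300, 301, 301, 301, 300, 300, 301, 301, 301, 301, 299, 301, 300, 299, 300, 300, 300, 302, 374]
140 [374, 374, 375, 375, 375, 376, 375, 375, 374, 375, 375, 374, 374, 375, 375, 374, 373, 376, 374, 374]
```

The depth resolves the rim cleanly, so I use that as the final check.

```bash
python3 - <<'E'
from h import *
import pickle
img,d,i=pickle.load(open("w3.pkl","rb"))
Q=[];Tb=[]
for v in range(70,170):
    for u in range(235,345):
        if d[v,u]>0:
            p=pt(i,u,v,d[v,u])
            if p[2]>.095 and p[2]<.115 :Q.append(p[:2])
            elif .02<p[2]<.04:Tb.append(p[:2])
R=cv2.minAreaRect(np.array(Q,np.float32));T=cv2.minAreaRect(np.array(Tb,np.float32))
print("rim",R);print("tab",T)
a=np.radians(-11.3);M=np.array([[np.cos(a),np.sin(a)],[-np.sin(a),np.cos(a)]]);print("offset mm across,along",M@(np.array(R[0])-T[0])*1000,M@(np.array(R[0])-[.5564,.2151])*1000)
E
```

```text
rim ((0.5566737651824951, 0.2134333699941635), (0.0253771785646677, 0.04805745929479599), 78.91976928710938)
tab ((0.5563458800315857, 0.21529224514961243), (0.0806615874171257, 0.0802423506975174), 78.14205932617188)
offset mm across,along [ 0.6857684  -1.75859239] [ 0.59502787 -1.58067858]
```

The cell is within 2 mm of the table's centre, within 1° of square, and upright. I hand the job in.

```bash
python3 -c "
from workcell import r
print(r.finish_job())"
```

```text
the job is handed in; nothing more can be done
None
```

The flat cell stands upright on the cell table, about 2 mm from its centre and within 1° of square to the light path; it was set down gently, nothing else was touched, and the job is handed in.

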